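Unlock and hold open the pipette jig's clamp arm

TASK

The pipette on the service jig is held down by a sprung clamp arm. Flip the red cam lever right over, outwards, to unlock the arm, then take the arm by its blue upright grip and swing it round against its spring until it meets the red stop post, and finish still holding it there by the grip, with the lever left over in the unlocked position, so that a colleague can lift the pipette out. Do not let the arm snap back, and leave the pipette and everything else on the bench where it lies.

Things in the scene. Friction and masses are not known exactly. Their poses are not given: they have to be found in the camera images.
- jig: Service jig, fixed to the bench: aluminium plate 12 mm thick over x -125..95, y -125..150 mm. Origin at bench level on the clamp arm's pivot axis; x points over the pipette (away from the robot at yaw 0), y to the cam lever's side. Pipette cradle along y at x = 60 mm. Red stop post, 12 mm thick, 62 mm tall, at (-7, -62) mm. Cam bearing at x -42..4, y 97..123 mm, top 62 mm above the bench.
- jig_pivot (a point): The clamp arm's pivot, at the arm's mid height, 55 mm above the bench; blue hub 36 mm across, top 67 mm up. The arm is a flat steel bar 20 mm wide, 50 to 60 mm above the bench. At angle 0 its pad end reaches 75 mm along jig +x over the pipette, its tail 112 mm along jig -x, its locking ear 65 mm along jig +y.
- clamp (a joint): Angle of the steel clamp arm about its upright pivot, rad, anticlockwise from above: 0 = at rest over the pipette, 1.2 = against the red stop post. A spring always drives it back to 0: about 2 N at the grip at the start, 7 N at the stop. While the cam lever is locked its yellow tongue blocks the arm's ear and the arm turns at most about 0.15 rad.
- clamp_grip (a point): Blue upright round grip on the arm's tail, 18 mm thick, 55 mm tall, from 60 to 115 mm above the bench; this point lies on its axis at the height to grip, 90 mm above the bench and 100 mm from the pivot. It starts at jig (-100, 0) mm and ends, at the stop, at about jig (-36, -93) mm. It turns with the arm.
- cam (a joint): Angle of the cam lever about a level hinge along jig x, rad: 0 = locked (red handle leans 0.7 rad inwards, towards jig -y), 1.4 = unlocked (leans 0.7 rad outwards, towards jig +y). It may start up to 0.1 from 0. Friction holds it where it is left; about 2 N at the ball moves it.
- cam_tip (a point): Centre of the red ball (20 mm) at the end of the lever's red handle, 75 mm from the hinge; the handle's rod is 12 mm thick and there is open space on its inner side. The ball is about 112 mm above the bench when locked or unlocked, 130 mm when upright.
- cam_hinge (a point): Point on the lever's hinge axis in the plane in which the red handle swings: jig (-58, 105) mm, 55 mm above the bench. The yellow tongue (14 mm thick, 55 mm long) swings up beside it, centred 38 mm further along jig +x.
- pipette_a: The clamped pipette lying on its side, 240 mm long, body 26 mm thick, origin under the middle of its body, x towards its tip; it lies loose in the cradle under the arm, its top 46 mm above the bench. Bystander.
- grease_jar: Small jar with green lid, 30 mm across, 34 mm tall, on the jig plate near its front left corner; origin under its centre. Bystander.
- screwdriver: Orange screwdriver, 180 mm long, lying on the bench at the jig's -y side; origin under its middle. Bystander.
- pipette_b: Ivory pipette lying on its side, 240 mm long, body 26 mm thick, origin under the middle of its body, x towards its tip, yellow button. Bystander.
- pipette_c: Ivory pipette lying on its side, 240 mm long, body 26 mm thick, origin under the middle of its body, x towards its tip, red button. Bystander.
- tool_tin: Red open tool tin, 100 x 72 x 22 mm, origin under its centre. Bystander.
- tub: White round tub, 90 mm across, 100 mm tall, origin under its centre. Bystander.
- bottle: Amber bottle, 66 mm across, 150 mm tall, origin under its centre. Bystander.

How it is judged:
By the outcome, as a careful person would: the job done as asked, in the order asked, and still so for the second after the job is handed in, while the arm keeps its last pose, push and grip.
It also fails if it takes over 42 s, if anything falls off the work surface, if the arm or the gripper's body presses on something with over 40 N, if the wrist force passes 120 N, or if a joint passes its speed limit or range.

ROBOT

A 6-joint arm with a two-finger parallel gripper is mounted at the origin on the work surface. World frame = base frame: x ahead of the robot, y to its left, z up, the work surface at z = 0. Lengths are in mm, angles in rad, forces in N, time in s.
With the tool pointing down it reaches from about 350 to 775 mm from the base axis. Payload 7.3 kg.
Tool frame: the origin (TCP) lies at the very end of the fingers, on their centre line; the grasp point (between the pads) lies 19 mm behind it; x points along the fingers, z is the direction in which the jaws open and shut, and the axes are right-handed (so a half turn about x gives the same grasp; the last joint's range is limited). The gripper opens to 92 mm and grips with 3 to 60 N. Pads are 19 mm wide; open, the fingers measure 130 mm over their backs; the gripper's body (75 mm by 190 mm) begins 47 mm behind the grasp point.
Start: joints at [-1.272, 0.342, 1.524, -0, 1.275, -0.146], TCP at [225.92, -473.925, 226.741] pointing down, gripper open.
Joint ranges: [-2.53, 2.53], [-0.77, 2.02], [0.04, 2.7], [-1, 4.14], [0.28, 2.66], [-3.11, 3.11]. Speed limits (rad/s): [2.57, 2.57, 3.14, 3.14, 3.14, 3.14].

INTERFACE

Orientations are given as [roll, pitch, yaw] about the fixed x, y, z axes, in that order (R = Rz(yaw) Ry(pitch) Rx(roll)).
In Python, from plant import * gives the robot as it stands.
- The arm moves only by the tool carry_out, never from a script. Its argument "rows" is a list of rows, each a list of 4 numbers: the shift along the world's x, y, z in mm, then the turn about the world's z in degrees. In form: [[x, y, z, twist], ...]. A call has 1 to 20 rows; each row is the pose to reach, as a shift and turn from the pose measured when the call began; what a row does not reach only later rows make up. A row lasts 1/12 s, in which the tool goes at most 41.7 mm and 7.16 degrees, less where a joint would pass 70% of its speed; a pose out of reach is approached as far as the arm can. A call with a gripper value outside its range is refused whole. "hand" is the finger opening in mm, from 0 to 91.8, set as the call begins (left out, the last holds). The fingers move at their own pace and stop on an object; the grip force is fixed at half the most. Time passes only in rows, so rows that repeat a pose let the fingers close. It gives the time, the measured TCP pose, the force and the opening at its end, in the units of the state.
- get_obs(): the state, without advancing time (a new reading comes with each control period).
- capture(name): name is "scene" or "top" or "wrist"; returns the picture (384x512x3 uint8, red, green, blue); there is no depth.
- camera_info(name): a dict with "camera_matrix" (3x3 intrinsics, pixels), "dist" ([k1, k2, p1, p2, k3] as OpenCV has them; the pictures are not rectified), "pose" (4x4, takes a point from camera to world coordinates); the wrist camera has in their place "mount" (4x4, takes a point from camera to tool coordinates, whose origin is the TCP and whose axes are the tool frame's). Camera axes: x right, y down, z forward; pixel columns grow to the right and rows downward; lengths in mm; the calibration is good to about 2 mm. A picture is of the moment at which its call begins: read the wrist's pose just before it. camera_info takes no time and is no camera call.
- close_job(): hands the job in, once; it reports no verdict.
The state is a dict: "time": time; "joint_positions": joint angles; "dq": joint speeds; "tau": joint torques, N m; "tool_pos": TCP position; "tcp_rot": TCP orientation; "contact_force": force on the tool from outside, world axes, zero at the start; "moment": the same for the moment, N m; "grip_width": finger opening in mm.
Only numpy, scipy, OpenCV 4.12 (cv2) and the standard library are available. Lean on these libraries where they do the work, as an engineer would, in place of code of your own. Each camera call takes 0.05 s, during which the arm holds its last target. There are 200 camera calls.

## Working session

There is one attempt and no reset: what is moved stays moved. The work goes in short steps, Python scripts to look and compute and a tool call to move; the robot and the scene stay as the last step left them, time stands still between calls to the robot, and variables do not carry over. Pictures are saved under pics/ and viewed, about 8 in all and at most 12, crops included, and the job is handed in when it is done.

Besides the shell and the picture viewer there is one more tool, called after ">>>" as name([rows], argument=value, ...), one row to a line, values as JSON. carry_out: Moves the arm, as the interface text tells. Its arguments: {"type":"object","properties":{"rows":{"type":"array"},"hand":{"type":"number"}},"required":["rows"]}

```bash
ls; mkdir -p pics; python3 - <<'E'
from plant import *
import cv2,numpy as np
o=get_obs();print({k:np.round(v,3).tolist() for k,v in o.items()})
for n in("scene","top"):
    im=capture(n);cv2.imwrite(f"pics/{n}0.png",im[:,:,::-1])
    c=camera_info(n);print(n,np.round(c["camera_matrix"],1).tolist(),np.round(c["pose"],3).tolist(),c["dist"])
print(camera_info("wrist"))
E
```

```text
pics
{'time': 0.0, 'joint_positions': [-1.272, 0.343, 1.525, -0.0, 1.275, -0.146], 'dq': [-0.0, 0.001, -0.0, -0.001, -0.001, -0.001], 'tau': [-0.001, -43.125, -24.422, 0.072, 0.056, -0.0], 'tool_pos': [225.79, -473.513, 226.054], 'tcp_rot': [3.019, 1.569, 1.893], 'contact_force': [0.256, 0.32, 0.117], 'moment': [0.019, -0.007, 0.043], 'grip_width': 91.632}
scene [[399.7, 0.0, 247.0], [0.0, 399.7, 186.4], [0.0, 0.0, 1.0]] [[0.825, 0.295, -0.482, 1268.293], [0.565, -0.457, 0.687, -1013.335], [-0.018, -0.839, -0.544, 905.697], [0.0, 0.0, 0.0, 1.0]] [-0.06519242  0.          0.          0.          0.        ]
top [[466.3, 0.0, 252.6], [0.0, 466.3, 192.4], [0.0, 0.0, 1.0]] [[0.009, -0.998, 0.056, 420.453], [-1.0, -0.009, 0.005, -2.724], [-0.004, -0.056, -0.998, 1682.389], [0.0, 0.0, 0.0, 1.0]] [0.00763123 0.         0.         0.         0.        ]
{'camera_matrix': array([[321.4114557 ,   0.        , 257.61441272],
       [  0.        , 321.4114557 , 183.27842134],
       [  0.        ,   0.        ,   1.        ]]), 'dist': array([-0.06189882,  0.        ,  0.        ,  0.        ,  0.        ]), 'mount': array([[ 1.02198572e-03, -2.78375352e-01,  9.60471821e-01,
        -1.58457552e+02],
       [-1.27297804e-03, -9.60471907e-01, -2.78374022e-01,
         7.51608615e+01],
       [ 9.99998668e-01, -9.38165261e-04, -1.33595429e-03,
         6.59685595e-01],
       [ 0.00000000e+00,  0.00000000e+00,  0.00000000e+00,
         1.00000000e+00]])}
```

View pics/top0.png

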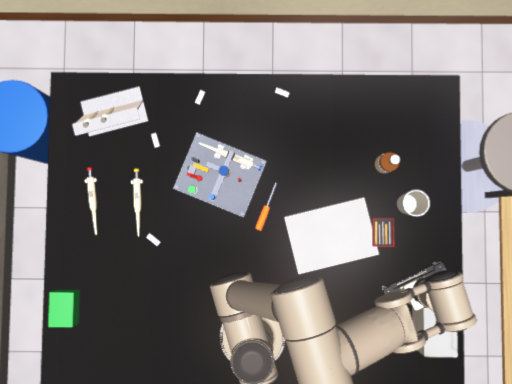

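View pics/scene0.png

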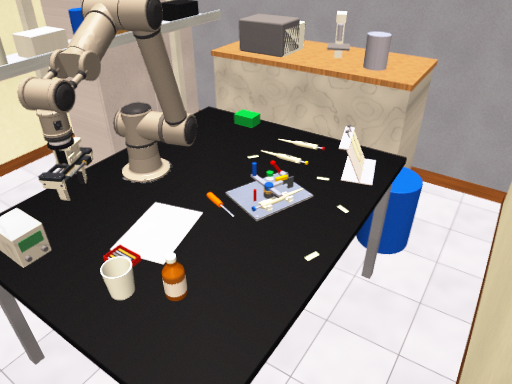

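The top view shows the jig around (220,175): hub about (223,171), grip about (212,197), red lever about (195,177), and the screwdriver about (264,215). In the scene view the jig is around (270,192), with the grip about (254,169). I'll triangulate these by colour masks.

```bash
cat > h.py <<'E'
import cv2,numpy as np
from plant import *
from scipy.spatial.transform import Rotation as R
def campose(n,obs=None):
    c=camera_info(n)
    if n!="wrist": return c,np.array(c["pose"])
    T=np.eye(4);T[:3,:3]=R.from_euler("xyz",obs["tcp_rot"]).as_matrix();T[:3,3]=obs["tool_pos"]
    return c,T@c["mount"]
def ray(cp,px):
    c,P=cp
    u=cv2.undistortPoints(np.array([[px]],float),c["camera_matrix"],c["dist"])[0,0]
    d=P[:3,:3]@[u[0],u[1],1];return P[:3,3],d/np.linalg.norm(d)
def onplane(cp,px,z):
    o,d=ray(cp,px);return o+d*(z-o[2])/d[2]
def tri(rs):
    A=sum(np.eye(3)-np.outer(d,d) for o,d in rs);b=sum((np.eye(3)-np.outer(d,d))@o for o,d in rs)
    p=np.linalg.solve(A,b);return p,[np.linalg.norm(np.cross(p-o,d)) for o,d in rs]
def proj(cp,p):
    c,P=cp;T=np.linalg.inv(P)
    return cv2.projectPoints(np.array([p],float),cv2.Rodrigues(T[:3,:3])[0],T[:3,3],c["camera_matrix"],c["dist"])[0].ravel()
def blobs(im,col,box,amin=4):
    h=cv2.cvtColor(im,cv2.COLOR_RGB2HSV).astype(int);H,S,V=h[...,0],h[...,1],h[...,2]
    hue={"blue":(H>100)&(H<125),"red":(H<7)|(H>173),"yellow":(H>18)&(H<32),"green":(H>45)&(H<80)}[col]
    m=(hue&(S>140)&(V>60)).astype(np.uint8);k=np.zeros_like(m);x0,y0,x1,y1=box;k[y0:y1,x0:x1]=1
    n,l,st,ce=cv2.connectedComponentsWithStats(m*k)
    return [(np.round(ce[i],1).tolist(),st[i].tolist()) for i in range(1,n) if st[i,4]>=amin]
E
python3 - <<'E'
from h import *
B={"top":(165,125,275,225),"scene":(220,150,320,220)}
for n in B:
    im=cv2.imread(f"pics/{n}0.png")[:,:,::-1];cp=campose(n)
    for c in("blue","red","yellow","green"):
        for ce,st in blobs(im,c,B[n]): print(n,c,ce,st,"z60:",np.round(onplane(cp,ce,60)[:2]))
    x0,y0,x1,y1=B[n];cv2.imwrite(f"pics/{n}0c.png",cv2.resize(im[y0:y1,x0:x1,::-1],None,fx=6,fy=6,interpolation=cv2.INTER_CUBIC))
E
```

```text
top blue [223.5, 170.2] [219, 166, 9, 9, 62] z60: [588. 107.]
top blue [259.6, 167.6] [259, 166, 2, 4, 5] z60: [598. -19.]
top blue [212.8, 197.2] [212, 196, 2, 3, 4] z60: [493. 143.]
top red [194.9, 176.4] [187, 173, 15, 8, 47] z60: [565. 207.]
top red [239.4, 179.2] [239, 178, 2, 3, 5] z60: [557.  51.]
top yellow [200.9, 167.4] [194, 164, 15, 8, 49] z60: [597. 186.]
top yellow [260.0, 222.0] [259, 220, 3, 5, 7] z60: [408. -22.]
scene blue [254.0, 168.1] [252, 162, 5, 14, 66] z60: [463. 187.]
scene blue [268.2, 185.2] [265, 182, 8, 8, 50] z60: [583. 107.]
scene blue [253.4, 208.2] [252, 206, 4, 5, 14] z60: [619. -52.]
scene red [275.0, 165.3] [270, 160, 12, 13, 63] z60: [525. 254.]
scene red [254.5, 194.5] [254, 189, 2, 12, 24] z60: [573.  24.]
scene yellow [306.2, 162.5] [304, 161, 5, 4, 16] z60: [624. 347.]
scene yellow [281.7, 177.6] [275, 175, 14, 6, 59] z60: [598. 184.]
scene green [269.3, 172.5] [266, 170, 8, 6, 41] z60: [536. 191.]
```

View pics/top0c.png

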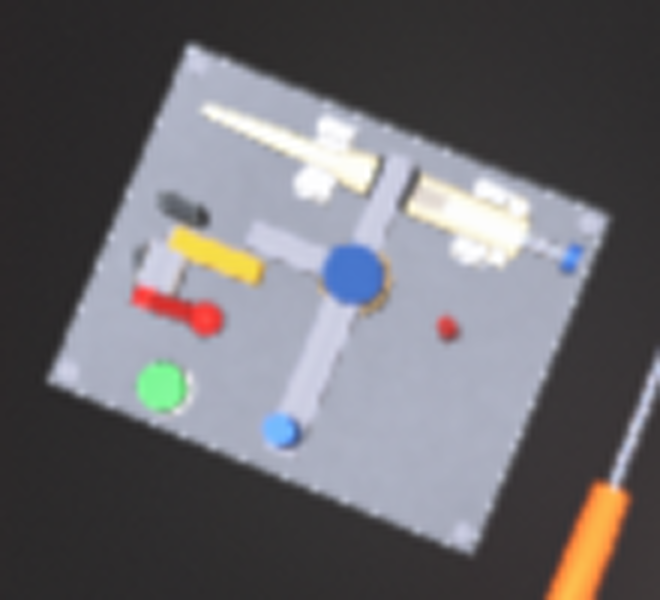

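View pics/scene0c.png

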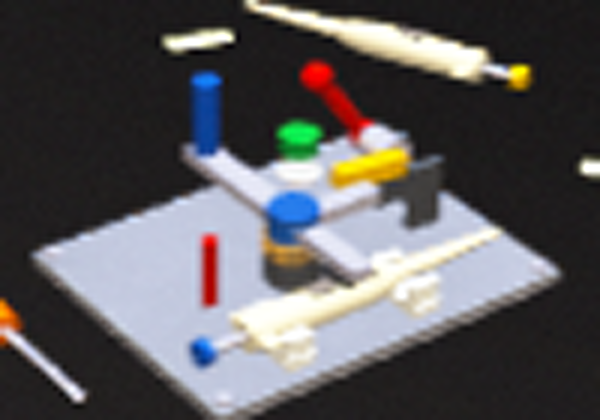

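The crops show:
- **Top (pixels in the crop, 6x):** ball (206,320), grip top (282,430), hub (354,274), stop post (447,328), jar (162,386).
- **Scene (pixels in the crop, 6x):** grip top (206,78), hub top (294,206), ball (317,74).

Next I'll triangulate them.

```bash
python3 - <<'E'
from h import *
t,s=campose("top"),campose("scene")
T=lambda p:np.array(p)/6+[165,125]-.4; S=lambda p:np.array(p)/6+[220,150]-.4
P={}
for n,a,b in(("griptop",(282,430),(206,78)),("hubtop",(354,274),(294,206)),("ball",(206,320),(317,74)),("posttop",(447,328),(210,238))):
    p,e=tri([ray(t,T(a)),ray(s,S(b))]);P[n]=p;print(n,np.round(p,1),np.round(e,1))
d=P["hubtop"]-P["griptop"];yaw=np.arctan2(d[1],d[0])
c=[onplane(t,T(q),12)[:2] for q in((190,43),(608,212),(474,553),(48,380))]
e=(c[1]-c[0])+(c[2]-c[3]);f=(c[0]-c[3])+(c[1]-c[2]);yp=np.arctan2(f[1],f[0]);yp2=np.arctan2(e[1],e[0])+np.pi/2
print("yaw",yaw,yp,yp2,"len",np.linalg.norm(d[:2]));ctr=np.mean(c,0)
for y in(yp,):
    M=np.array([[np.cos(y),-np.sin(y)],[np.sin(y),np.cos(y)]]);piv=ctr-M@[-15,12.5];print("pivot from plate",piv,c)
    for n,q in(("hinge",(-58,105)),("grip",(-100,0)),("gripend",(-36,-93)),("ball",(-58,57)),("post",(-7,-62))): print(n,np.round(piv+M@q,1))
o=get_obs();Rm=R.from_euler("xyz",o["tcp_rot"]).as_matrix();print("jaw axis",np.round(Rm[:,2],3),"deg",np.degrees(np.arctan2(Rm[1,2],Rm[0,2])))
E
```

```text
griptop [493.1 142.1 117. ] [0.3 0.3]
hubtop [585.9 105.9  67.6] [0.9 0.9]
ball [554.  185.2 118.2] [0.9 0.9]
posttop [555.7  52.1  61.7] [0.5 0.5]
yaw -0.3724405331937016 -0.37265443425826 -0.37650445972661717 len 99.55663436122703
pivot from plate [588.18575729 107.41711522] [array([731.17708237, 210.83294576]), array([631.0600213 , -41.81495932]), array([425.89896392,  36.47384864]), array([526.92955875, 292.5901721 ])]
hinge [572.4 226.3]
grip [495.  143.8]
gripend [520.8  33.9]
ball [554.9 181.6]
post [559.1  52.2]
jaw axis [ 0.43  -0.903 -0.001] deg -64.51893248553276
```

Triangulation agrees with the jig model: yaw -0.373, pivot about (587,107), cam at about 0.1. I'll move above the inner side of the ball with fingers closed and the jaw axis along jig x.

>>> carry_out([
  [316, 629, 0, 43],
  [316, 629, 0, 43],
  [316, 629, 0, 43],
  [316, 629, 0, 43],
  [316, 629, 0, 43],
  [316, 629, 0, 43],
  [316, 629, 0, 43],
  [316, 629, 0, 43],
  [316, 629, 0, 43],
  [316, 629, 0, 43],
  [316, 629, 0, 43],
  [316, 629, 0, 43],
  [316, 629, 0, 43],
  [316, 629, 0, 43],
  [316, 629, 0, 43],
  [316, 629, 0, 43],
  [316, 629, 0, 43],
  [316, 629, 0, 43],
  [316, 629, 0, 43],
  [316, 629, 0, 43],
], hand=0)

```text
time: 1.77
tool_pos: [541.2, 155.2, 225.5]
tcp_rot: [-2.763, 1.568, -3.138]
contact_force: [-0.5, -0.7, 0.4]
grip_width: 0.2
```

```bash
python3 - <<'E'
from h import *
o=get_obs();im=capture("wrist");cv2.imwrite("pics/w1.png",im[:,:,::-1]);cp=campose("wrist",o)
print(o["time"],o["tool_pos"],o["joint_positions"],o["grip_width"])
for c in("red","blue"):
    for b in blobs(im,c,(0,0,512,384),60): print(c,b)
for n,p in(("ball",(554,185,118)),("griptop",(493,142,116)),("hub",(587,106.7,67)),("hinge",(571,226,55))): print(n,proj(cp,p).round())
E
```

```text
1.7667 [541.24148468 155.21119    225.45756697] [1.42941414e-01 4.14582246e-01 1.41665061e+00 4.08340184e-04
 1.31317109e+00 5.17723391e-01] 0.18061913709053373
red ([259.2, 121.8], [248, 81, 23, 76, 1074])
blue ([314.0, 194.3], [298, 177, 34, 35, 932])
blue ([214.8, 204.1], [202, 186, 25, 36, 583])
ball [259. 143.]
griptop [213. 212.]
hub [316. 194.]
hinge [260.  88.]
```

View pics/w1.png

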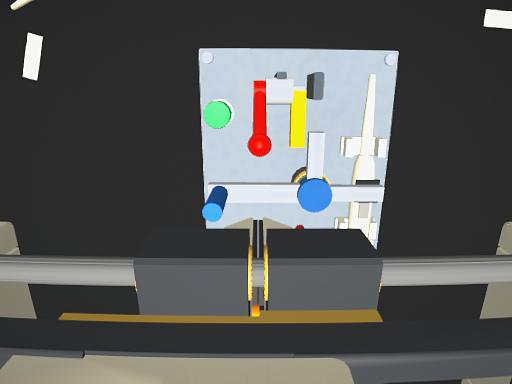

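The wrist view matches the prediction: ball (259,145), grip top (212,212), hub (314,194). I'll descend on the ball's inner side and push outwards along jig +y.

>>> carry_out([
  [0, 0, -40, 0],
  [0, 0, -80, 0],
  [0, 0, -115, 0],
  [0, 0, -130, 0],
  [0, 0, -130, 0],
  [4, 9, -130, 0],
  [7, 18, -130, 0],
  [10, 26, -130, 0],
  [13, 34, -130, 0],
  [16, 42, -130, 0],
  [20, 50, -130, 0],
  [23, 58, -130, 0],
  [26, 66, -130, 0],
  [28, 72, -130, 0],
  [30, 77, -130, 0],
  [31, 80, -130, 0],
  [31, 80, -130, 0],
])

```text
time: 3.23
tool_pos: [572.3, 235.4, 95.5]
tcp_rot: [-2.991, 1.568, 2.917]
contact_force: [-0.2, -1.4, 0.4]
grip_width: 0.5
```

>>> carry_out([
  [1, 2, 0, 0],
  [2, 4, 0, 0],
  [2, 5, 0, 0],
  [2, 6, 0, 0],
  [2, 6, 0, 0],
])

```text
time: 3.65
tool_pos: [574.5, 241.4, 95.6]
tcp_rot: [-3.028, 1.569, 2.879]
contact_force: [0.4, -2.9, 0.6]
grip_width: 0.3
```

>>> carry_out([
  [0.5, 1.5, 0, 0],
  [1, 3, 0, 0],
  [1, 3, 0, 0],
])

```text
time: 3.9
tool_pos: [574.9, 242.5, 95.4]
tcp_rot: [-2.145, 1.566, -2.52]
contact_force: [-1.4, -10.2, 1.7]
grip_width: 0.6
```

>>> carry_out([
  [0.5, 1.5, 0, 0],
  [1, 3, 0, 0],
  [1, 3, 0, 0],
])

```text
time: 4.15
tool_pos: [575.1, 242.7, 95.2]
tcp_rot: [-1.932, 1.56, -2.308]
contact_force: [-2.7, -12.3, 3.2]
grip_width: 0.3
```

```bash
python3 - <<'E'
from h import *
o=get_obs();print(o["tool_pos"],o["contact_force"])
im=capture("wrist");cv2.imwrite("pics/w2.png",im[:,:,::-1])
E
```

```text
[575.05019635 242.69755807  95.21999631] [ -2.719011   -12.27818686   3.21033062]
```

View pics/w2.png

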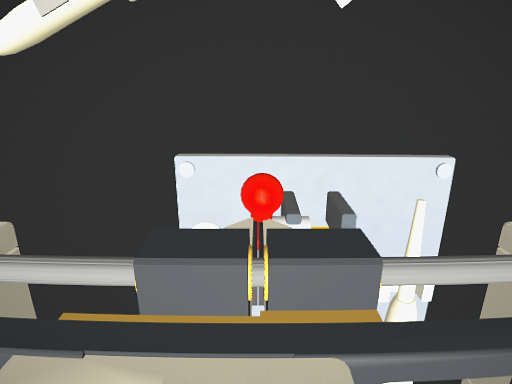

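The stop was reached: force rose to about 12 N with no further travel, and the ball is now outboard at (262,195). I'll back off inward, rise, then turn and move over the grip with the hand opening.

>>> carry_out([
  [-4, -9, 0, 0],
  [-9, -25, 0, 0],
  [-9, -25, 30, 0],
  [-9, -25, 65, 0],
  [-20, -40, 85, -7],
  [-40, -60, 85, -14],
  [-60, -80, 85, -21],
  [-81, -100, 85, -28],
  [-81, -100, 85, -35],
  [-81, -100, 85, -42],
  [-81, -100, 85, -49],
  [-81, -100, 85, -56],
  [-81, -100, 85, -63],
  [-81, -100, 85, -70],
  [-81, -100, 85, -77],
  [-81, -100, 85, -84],
  [-81, -100, 85, -90],
  [-81, -100, 85, -90],
  [-81, -100, 85, -90],
], hand=65)

```text
time: 5.78
tool_pos: [494.0, 143.0, 180.4]
tcp_rot: [-2.049, 1.56, 2.29]
contact_force: [-0.7, 0.3, -0.0]
grip_width: 65.2
```

```bash
python3 - <<'E'
from h import *
o=get_obs();im=capture("wrist");cv2.imwrite("pics/w3.png",im[:,:,::-1]);cp=campose("wrist",o)
Rm=R.from_euler("xyz",o["tcp_rot"]).as_matrix()
print(o["time"],o["tool_pos"],o["joint_positions"].round(2) if hasattr(o["joint_positions"],"round") else o["joint_positions"],o["grip_width"],"jaw",np.degrees(np.arctan2(Rm[1,2],Rm[0,2])))
for b in blobs(im,"blue",(0,0,512,384),60): print(b)
for n,p in(("griptop",(494,143,115)),("ball",(590,270,112))): print(n,proj(cp,p).round())
E
```

```text
5.7833 [494.02960057 143.01949892 180.40086609] [0.13 0.37 1.62 0.01 1.16 2.07] 65.18769481056692 jaw -111.35743066242235
([260.7, 59.1], [239, 36, 44, 47, 1632])
([260.0, 183.5], [248, 169, 25, 42, 426])
griptop [258. 196.]
ball [ 47. 138.]
```

View pics/w3.png

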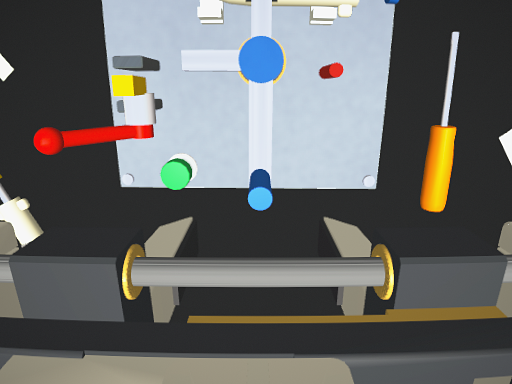

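The lever is fully over: ball at (47,141) against (47,138) predicted for unlocked. The grip top at (260,198) is centred between the jaws. Next: descend and grip.

>>> carry_out([
  [-1, 0, -35, 0],
  [-1, 0, -70, 0],
  [-1, 0, -100, 0],
  [-1, 0, -109, 0],
  [-1, 0, -109, 0],
])

```text
time: 6.25
tool_pos: [491.5, 142.8, 69.4]
tcp_rot: [-1.748, 1.556, 2.593]
contact_force: [-0.3, 0.7, -0.1]
grip_width: 64.8
```

>>> carry_out([
  [0, 0, 0, 0],
  [0, 0, 0, 0],
  [0, 0, 0, 0],
  [0, 0, 0, 0],
  [0, 0, 0, 0],
  [0, 0, 0, 0],
  [0, 0, 0, 0],
  [0, 0, 0, 0],
], hand=8)

```text
time: 6.92
tool_pos: [491.5, 142.7, 69.6]
tcp_rot: [-1.747, 1.557, 2.595]
contact_force: [0.7, -0.5, 1.9]
grip_width: 17.4
```

```bash
python3 - <<'E'
from h import *
o=get_obs();p=np.array(o["tool_pos"]);piv=np.array([587,106.7])
print(p,o["contact_force"],o["grip_width"],np.linalg.norm(p[:2]-piv))
d=p[:2]-piv;d=d/np.linalg.norm(d)*100
for a in np.arange(.1,1.31,.1):
    q=piv+[d[0]*np.cos(a)-d[1]*np.sin(a),d[0]*np.sin(a)+d[1]*np.cos(a)];print(round(a,2),(q-piv-d).round(1),np.degrees(a).round(1))
E
```

```text
[491.53303288 142.73681459  69.57605005] [ 0.6721087  -0.47611718  1.89266188] 17.357232305903075 102.04211786264595
0.1 [-3.1 -9.5] 5.7
0.2 [ -5.2 -19.3] 11.5
0.3 [ -6.3 -29.2] 17.2
0.4 [ -6.4 -39.2] 22.9
0.5 [ -5.5 -49.2] 28.6
0.6 [ -3.6 -59. ] 34.4
0.7 [ -0.8 -68.6] 40.1
0.8 [  3.  -77.8] 45.8
0.9 [  7.7 -86.6] 51.6
1.0 [ 13.3 -95. ] 57.3
1.1 [  19.6 -102.7] 63.0
1.2 [  26.7 -109.7] 68.8
1.3 [  34.5 -116. ] 74.5
```

Gripped, with opening 17.4 mm. I'll swing the first half along the arc, turning with the arm.

>>> carry_out([
  [-1.6, -4.7, 0, 2.9],
  [-3.1, -9.5, 0, 5.7],
  [-4.2, -14.4, 0, 8.6],
  [-5.2, -19.3, 0, 11.5],
  [-5.8, -24.2, 0, 14.3],
  [-6.3, -29.2, 0, 17.2],
  [-6.4, -34.2, 0, 20],
  [-6.4, -39.2, 0, 22.9],
  [-6, -44.2, 0, 25.8],
  [-5.5, -49.2, 0, 28.6],
  [-4.6, -54.1, 0, 31.5],
  [-3.6, -59, 0, 34.4],
  [-3.6, -59, 0, 34.4],
])

```text
time: 8.0
tool_pos: [486.8, 83.6, 69.6]
tcp_rot: [-1.781, 1.554, -3.121]
contact_force: [-4.8, 2.4, 4.6]
grip_width: 17.9
```

>>> carry_out([
  [1.3, -4.8, 0, 2.9],
  [2.8, -9.6, 0, 5.7],
  [4.6, -14.3, 0, 8.6],
  [6.6, -18.8, 0, 11.4],
  [8.9, -23.3, 0, 14.3],
  [11.3, -27.6, 0, 17.2],
  [14, -31.9, 0, 20],
  [16.9, -36, 0, 22.9],
  [20, -39.9, 0, 25.8],
  [23.2, -43.7, 0, 28.6],
  [23.2, -43.7, 0, 28.6],
])

```text
time: 8.92
tool_pos: [508.9, 39.6, 69.5]
tcp_rot: [-1.859, 1.552, -2.698]
contact_force: [-7.6, 1.2, 6.2]
grip_width: 17.4
```

>>> carry_out([
  [1.7, -1.8, 0, 1.4],
  [3.5, -3.5, 0, 2.9],
  [5.3, -5.3, 0, 4.3],
  [5.3, -5.3, 0, 4.3],
])

```text
time: 9.25
tool_pos: [513.5, 34.6, 69.6]
tcp_rot: [-1.923, 1.551, -2.687]
contact_force: [-4.4, 1.9, 4.4]
grip_width: 17.4
```

```bash
python3 - <<'E'
from h import *
o=get_obs();p=np.array(o["tool_pos"]);d=p[:2]-[587,106.7]
a=(np.arctan2(d[1],d[0])-(np.pi-.373))%(2*np.pi);t=np.array([-d[1],d[0]])/np.linalg.norm(d)
print(o["time"],a,np.linalg.norm(d),"tang",t,t@np.array(o["contact_force"])[:2],o["contact_force"],o["grip_width"])
E
```

```text
9.25 1.1487468756068822 102.89687940774012 tang [ 0.70024946 -0.71389823] -4.42131125334839 [-4.40044462  1.87688133  4.37190035] 17.44292760554673
```

>>> carry_out([
  [1, -1, 0, 0.8],
  [2.1, -2, 0, 1.6],
  [3.2, -3, 0, 2.5],
  [3.2, -3, 0, 2.5],
])

```text
time: 9.58
tool_pos: [516.2, 32.1, 69.6]
tcp_rot: [-1.975, 1.55, -2.696]
contact_force: [-4.5, 3.7, 3.6]
grip_width: 17.3
```

>>> carry_out([
  [1, -1, 0, 0.7],
  [2, -1.8, 0, 1.4],
  [2, -1.8, 0, 1.4],
])

```text
time: 9.83
tool_pos: [516.4, 32.1, 69.4]
tcp_rot: [-2.148, 1.547, -2.845]
contact_force: [-7.4, 9.1, 5.2]
grip_width: 17.6
```

```bash
python3 - <<'E'
from h import *
o=get_obs();p=np.array(o["tool_pos"]);d=p[:2]-[587,106.7]
a=(np.arctan2(d[1],d[0])-(np.pi-.373))%(2*np.pi);t=np.array([-d[1],d[0]])/np.linalg.norm(d)
print(o["time"],p,a,np.linalg.norm(d),"tang",t@np.array(o["contact_force"])[:2],o["contact_force"],o["grip_width"])
for n in("wrist","top"): cv2.imwrite(f"pics/{n}5.png",capture(n)[:,:,::-1])
im=cv2.imread("pics/top5.png")[125:225,165:275]
w=cv2.imread("pics/wrist5.png");cv2.imwrite("pics/v5.png",np.hstack([w[:300,:420],cv2.resize(im,(330,300),interpolation=cv2.INTER_CUBIC)]))
E
```

```text
9.8333 [516.37154626  32.08018924  69.43234063] 1.185870800230303 102.74480344712697 tang -11.609386392703154 [-7.36827396  9.10376598  5.15901753] 17.589031468579808
```

View pics/v5.png

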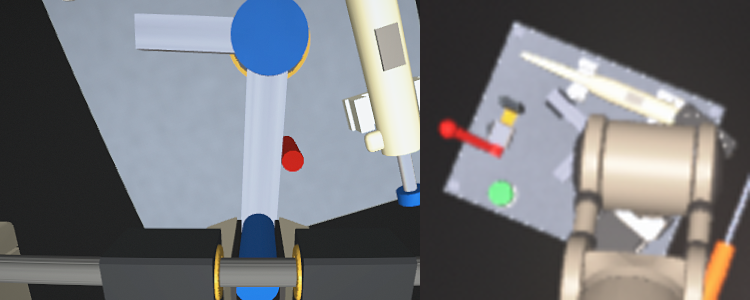

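The wrist view shows the arm's edge against the red post at about (285,155), and the grip between the jaws at about (258,260). The top view shows the lever still over, and the jar and screwdriver look unmoved. The tangential load of about 11.6 N without motion confirms the stop. I'll do a last reading, then hand in.

```bash
python3 - <<'E'
from h import *
capture("wrist");o=get_obs();print(o["time"],o["tool_pos"],o["contact_force"],o["grip_width"],np.abs(o["dq"]).max())
if np.hypot(*np.array(o["contact_force"])[:2])>8: print(close_job())
E
```

```text
9.9833 [516.37913897  32.0793927   69.44254823] [-7.86612931  9.36821921  6.41781783] 17.07316375595557 0.001745895040286039
the job is handed in; nothing more can be done
None
```

The job is done and handed in at about 10 s. The cam lever is over in the unlocked position, and the clamp arm is held against the red stop post by its blue grip.

- **Lever:** I pushed it outwards with closed fingers until it stopped moving, with the force rising from about 3 N to 12 N. In the next picture the ball was within about 3 px of where it should be when unlocked, and the last top view shows it still over.
- **Arm:** I gripped it at an opening of about 17.4 mm and swung it round to about 1.19 rad. There the last push raised the tangential force from about 5 N to 11.6 N while the tool moved only about 0.2 mm. The wrist view shows the arm's edge at the post. The final reading was steady, with the grip still held (opening 17.1 mm).
- **Bystanders:** The jar and the screwdriver look unmoved in the last top view, and the visible part of the clamped pipette looks undisturbed. I did not check the other bystanders in the last pictures.
- **Small disagreements:** The tool sat 102 to 103 mm from my pivot estimate, against the nominal 100 mm. There was also a steady upward and sideways force of a few newtons while swinging, from slight misalignment of the grip and well inside the limits.

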